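# Sort the toppings into the counter trays

## Robot

A 6-joint arm with a two-finger parallel gripper is mounted at the origin on a cart in front of the work surface, level with it; the furniture and walls round the work are solid. World frame = base frame: x ahead of the robot, y to its left, z up, the work surface at z = 0. Lengths are in m, angles in rad, forces in N, time in s.
With the tool pointing down it reaches from about 0.35 to 1 m from the base axis. Payload 7.1 kg.
Tool frame: the origin (TCP) lies at the very end of the fingers, on their centre line; the grasp point (between the pads) lies robot.grasp_offset behind it (robot.grasp_offset is the distance from the TCP to the grasp point, in m); z points along the fingers, y is the direction in which the jaws open and shut (so a half turn about z gives the same grasp; the last joint's range is limited). The gripper opens to 85 mm and grips with 20 to 120 N. Pads are 22 mm wide; open, the fingers measure 114 mm over their backs; the gripper's body (76 mm by 85 mm) begins 54 mm behind the grasp point. The pads swing forward as they close: fully open they stand 13 mm farther back than shut.
Start: joints at [-0.019, 0.423, 1.63, -0, 1.089, -0.019], TCP at [0.625, 0, 0.231] pointing down, gripper open.
Joint ranges: [-3, 3], [-0.9, 2.11], [0.09, 2.58], [-1.31, 4.45], [0.11, 2.69], [-2.54, 2.54]. Speed limits (rad/s): [2.39, 2.39, 3.01, 3.14, 3.14, 3.14].

## Interface

Orientations are given as a rotation vector (axis times angle).
In Python, from cell import observe, vision, robot gives the robot as it stands. The module is installed in compiled form; this text tells all that it offers.
- The arm moves only by the shell command python3 -m handwheel 'ROWS' [FORCE]. ROWS is JSON, a list of rows, each an object of numbers: "gripper": the finger opening in mm, from 0 to 85.4; "dx", "dy", "dz": the shift along the tool's x, y, z in units of 40 mm (1.0 is 40 mm); "wx", "wy", "wz": the turn, a rotation vector about the tool's x, y, z in units of 6 degrees (1.0 is 6 degrees). In form: [{"gripper": .., "dx": .., "dy": .., "dz": .., "wx": .., "wy": .., "wz": ..}, ...]. A call has 1 to 10 rows; each row shifts and turns the commanded pose from where the row before left it, along the tool's axes as they then stand; what a row does not reach is not made up. A row lasts 1/12 s, in which the tool goes at most 41.7 mm and 7.16 degrees, less where a joint would pass 70% of its speed; a pose out of reach is approached as far as the arm can. A call is refused whole if a number of a shift passes 1 or a number of a turn 1, either way. A call with a gripper value outside its range is refused whole. The fingers move at their own pace and stop on an object; FORCE is the grip in N (left out, the last holds). Time passes only in rows, so rows that do not move let the fingers close. It gives the time, the measured TCP pose, the force and the opening at its end, in the units of the state.
- observe(): the state, without advancing time (a new reading comes with each control period).
- vision.snapshot(name): name is "scene" or "side" or "wrist"; returns a dict with "color" (400x640x3 uint8, red, green, blue), "depth" (400x640 float32, m along the optical axis (not along the pixel's ray), 0 where there is no reading), "mtx" (3x3 intrinsics, pixels), "k1" (the pictures are not rectified: a ray, as slopes to the right and down, at radius r is drawn at 1 + k1 r^2 times it, then the intrinsics apply), "rvec" (rotation vector, rad) and "tvec" (3), from world to camera coordinates, as OpenCV has them. Camera axes: x right, y down, z forward; pixel columns grow to the right and rows downward; lengths in m; the calibration is good to about 2 mm. A picture is of the moment at which its call begins.
- robot.sign_off(): hands the job in, once; it reports no verdict.
The state is a dict: "t": time; "joint_positions": joint angles; "qd": joint speeds; "tau": joint torques, N m; "ee_pos": TCP position; "ee_rot": TCP orientation; "wrist_force": force on the tool from outside, world axes, zero at the start; "moment": the same for the moment, N m; "grip_width": finger opening in m.
Only numpy, scipy, OpenCV 4.12 (cv2) and the standard library are available. Lean on these libraries where they do the work, as an engineer would, in place of code of your own. Each camera call takes 0.05 s, during which the arm holds its last target. There are 200 camera calls.

## Task

Sort the mixed handful on the bench: the lemon and the garlic bulb go into the green tray, one in each bay; the two chunks of hard cheese go into the white tray, one in each bay; and the spice jar goes into the wooden caddy. Everything ends flat on the floor of its bay, the same way up as it stands now. Leave the kitchen timer and the pastry brush where they are.

Things in the scene. Friction and masses are not known exactly. Their poses are not given: they have to be found in the camera images.
- lemon: yellow lemon, lying on its side, 71 (its x, the long axis through the tips) x 53 (y) x 51 mm high (z), about 85 g. Origin at the centre of its underside, z up. Widest at about 25 mm height; grip it across its y.
- garlic: pale pinkish-white garlic bulb with a pointed top, 60 x 60 mm and 59 mm high, about 40 g, roughly round seen from above. Origin at the centre of its underside, z up. Widest at about 22 mm height.
- cheese_a: pale orange-brown rough chunk of hard cheese, a steep pointed wedge, 48 (x) x 58 (y) x 64 mm high, about 85 g. Origin at the centre of its underside, z up. Its sides slope in towards the top.
- cheese_b: pale orange-brown rough chunk of hard cheese, long and low, 47 (x) x 74 (y) x 47 mm high, about 90 g. Origin at the centre of its underside, z up.
- spice_jar: standing round spice jar with a green label and a black lid, 45 mm across, 105 mm high (the lid is the top 21 mm), about 110 g. Origin at the centre of its underside, z up. The glass body below the lid is 43 to 45 mm across; best gripped 70 to 85 mm up, near the lid.
- green_tray: Green low-rimmed plastic counter tray, fixed to the bench, 118 (x) x 208 (y) x 14 mm high. Origin at the centre of its underside, z up, long side along its y. Floor 4 mm thick, walls 4 mm; a low divider (4 mm thick, never higher than the rim) at y = 0 parts it into two bays, each 110 x 98 mm inside, centred at y = +51 mm and y = -51 mm.
- white_tray: White low-rimmed plastic counter tray, fixed to the bench, 118 (x) x 208 (y) x 14 mm high. Origin at the centre of its underside, z up, long side along its y. Floor 4 mm thick, walls 4 mm; a low divider (4 mm thick, never higher than the rim) at y = 0 parts it into two bays, each 110 x 98 mm inside, centred at y = +51 mm and y = -51 mm.
- jar_caddy: open square caddy of light wood, fixed to the bench, 96 x 96 x 34 mm high. Origin at the centre of its underside, z up. Floor and walls 8 mm thick: inside 80 x 80 mm, the inner floor 8 mm above the origin.
- timer: bystander: round cream-white kitchen timer with a red bar on top, 68 mm across, 65 mm high. Origin at the centre of its underside, z up.
- pastry_brush: bystander: flat pastry brush lying on the bench, 214 (x) x 44 (y) x 16 mm high, bristles towards its -x end, wooden handle towards +x. Origin at the centre of its underside, z up.
Things that resemble listed ones, but are neither listed nor needed, are in the scene too. Of the things that look like the spice_jar, take the one that is nearest to the robot's base at the start.

How it is judged:
At the end, for the whole second after the job is handed in: Lemon and garlic in the green tray and both cheeses in the white tray, one in each bay; the jar in the caddy (centre within 22 mm of the caddy's in x and y). Each stands on its floor (underside within 5 mm), tilted less than 0.25 rad, released, at rest ((((x of lemon in the frame of green_tray between -0.045 and 0.045 m and y of lemon in the frame of green_tray between 0.006 and 0.096 m) and (x of garlic in the frame of green_tray between -0.045 and 0.045 m and y of garlic in the frame of green_tray between -0.096 and -0.006 m)) or ((x of lemon in the frame of green_tray between -0.045 and 0.045 m and y of lemon in the frame of green_tray between -0.096 and -0.006 m) and (x of garlic in the frame of green_tray between -0.045 and 0.045 m and y of garlic in the frame of green_tray between 0.006 and 0.096 m))) and z of lemon in the frame of green_tray between -0.002 and 0.009 m and angle between each of lemon, garlic, cheese_a, cheese_b, spice_jar's own z axis and vertical below 0.25 rad and linear speed of each of lemon, garlic, cheese_a, cheese_b, spice_jar below 0.02 m/s and z of garlic in the frame of green_tray between -0.002 and 0.009 m and (((x of cheese_a in the frame of white_tray between -0.045 and 0.045 m and y of cheese_a in the frame of white_tray between 0.006 and 0.096 m) and (x of cheese_b in the frame of white_tray between -0.045 and 0.045 m and y of cheese_b in the frame of white_tray between -0.096 and -0.006 m)) or ((x of cheese_a in the frame of white_tray between -0.045 and 0.045 m and y of cheese_a in the frame of white_tray between -0.096 and -0.006 m) and (x of cheese_b in the frame of white_tray between -0.045 and 0.045 m and y of cheese_b in the frame of white_tray between 0.006 and 0.096 m))) and z of cheese_a in the frame of white_tray between -0.002 and 0.009 m and z of cheese_b in the frame of white_tray between -0.002 and 0.009 m and x of spice_jar in the frame of jar_caddy between -0.022 and 0.022 m and y of spice_jar in the frame of jar_caddy between -0.022 and 0.022 m and z of spice_jar in the frame of jar_caddy between -0.002 and 0.013 m); the robot touches nothing.
It fails at once if the timer is moved more than 25 mm (distance of timer from where it was at the start of the episode above 0.025 m).
It fails at once if the pastry brush is moved more than 25 mm (distance of pastry_brush from where it was at the start of the episode above 0.025 m).
It also fails if it takes over 112 s, if anything falls off the work surface, if the arm or the gripper's body presses on something with over 40 N, if the wrist force passes 120 N, or if a joint passes its speed limit or range.

## Working session

There is one attempt and no reset: what is moved stays moved. The work goes in short steps, Python scripts to look and compute and a shell command to move; the robot and the scene stay as the last step left them, time stands still between calls to the robot, and variables do not carry over. Pictures are saved under pics/ and viewed, about 12 in all and at most 16, crops included, and the job is handed in when it is done.

```bash
mkdir -p pics; cat > h.py <<'E'
import numpy as np, cv2
from cell import observe, vision, robot
def snap(n,save=None):
    s=vision.snapshot(n)
    if save: cv2.imwrite(f'pics/{save}.png',s['color'][:,:,::-1])
    return s
def cloud(s):
    d=s['depth']; K=s['mtx']; h,w=d.shape
    u,v=np.meshgrid(np.arange(w),np.arange(h))
    k=float(np.ravel(s['k1'])[0])
    p=cv2.undistortPoints(np.stack([u,v],-1).reshape(-1,1,2).astype(np.float64),np.array(K,float),np.array([k,0,0,0.]))
    p=p.reshape(h,w,2); P=np.dstack([p*d[...,None],d])
    R=cv2.Rodrigues(np.array(s['rvec'],float))[0]
    W=(P-np.ravel(s['tvec']))@R; W[d<=0]=np.nan
    return W
E
python3 - <<'E'
from h import *
print(observe(),robot.grasp_offset)
for n in ['scene','side','wrist']:
    s=snap(n,n+'0'); W=cloud(s); np.savez(f'{n}0.npz',W=W,c=s['color'])
    R=cv2.Rodrigues(np.array(s['rvec'],float))[0]; print(n,-R.T@np.ravel(s['tvec']),s['k1'],s['mtx'][0])
E
```

```text
{'t': 0.0, 'joint_positions': array([-1.90174209e-02,  4.23839875e-01,  1.63072725e+00,  1.04150334e-05,
        1.08862396e+00, -1.90020831e-02]), 'qd': array([ 0.00075355, -0.00037123, -0.00143002,  0.0001313 ,  0.0002881 ,
       -0.00141722]), 'tau': array([ 6.87376578e-04, -5.57382560e+01, -2.81743366e+01,  7.52266601e-05,
        7.21184188e-03,  1.02962622e-05]), 'ee_pos': array([6.24424445e-01, 2.85559398e-05, 2.30531674e-01]), 'ee_rot': array([-2.22064474e+00, -2.22059994e+00,  1.73026865e-03]), 'wrist_force': array([ 0.52417348, -0.16227992, -0.25535708]), 'moment': array([ 0.00910299,  0.02473375, -0.01075334]), 'grip_width': 0.08528981290564855} 0.0187
scene [-0.10390706  0.83865828  0.9318558 ] -0.08441932840650741 [434.17554327   0.         321.49184376]
side [ 0.15998596 -0.88035187  0.73733459] -0.038150564167445014 [376.08448513   0.         321.20707277]
wrist [0.62417576 0.07065689 0.3736592 ] 0.01246461916705769 [347.68464258   0.         321.03235355]
```

View pics/scene0.png

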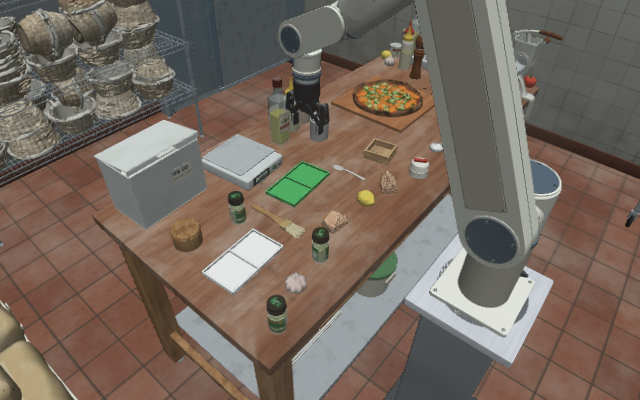

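View pics/side0.png

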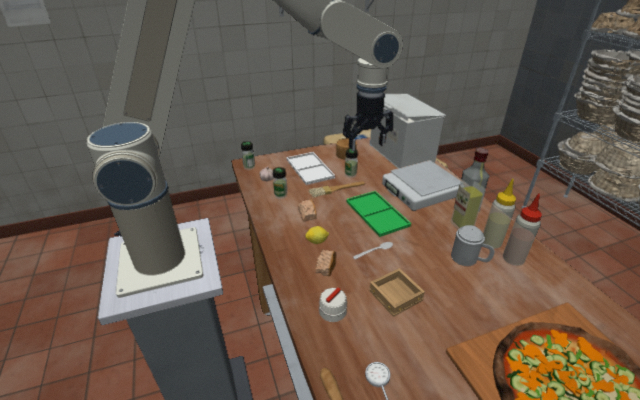

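The views show garlic (295,283), cheeses (335,221) and (388,182), lemon (366,198), caddy (380,151) and the trays in the scene picture. The jar candidates there are at (236,207), (320,244) and (277,313). Next I measure them in a top-down map.

```bash
cat > m.py <<'E'
from h import *
H=np.zeros((500,450)); C=np.zeros((500,450,3),np.uint8)  # rows x 0.2..1.2, cols y .6..-.3?
P=[];Q=[]
for n in ['scene','side','wrist']:
    z=np.load(f'{n}0.npz'); P.append(z['W'].reshape(-1,3)); Q.append(z['c'].reshape(-1,3))
P=np.vstack(P);Q=np.vstack(Q)
ok=(P[:,2]>-.02)&(P[:,2]<.14)&(P[:,0]>.25)&(P[:,0]<1.0)&(abs(P[:,1])<.65); P=P[ok];Q=Q[ok]
o=np.argsort(P[:,2]);P=P[o];Q=Q[o]
i=((1.0-P[:,0])/.002).astype(int); j=((.65-P[:,1])/.002).astype(int)
H=np.full((380,660),-1.); C=np.zeros((380,660,3),np.uint8); H[i,j]=P[:,2]; C[i,j]=Q
M=cv2.morphologyEx((H>.007).astype(np.uint8),cv2.MORPH_CLOSE,np.ones((5,5)))
n,L,st,ce=cv2.connectedComponentsWithStats(M)
for k in range(1,n):
    if st[k,4]<80: continue
    a,b=np.nonzero(L==k); x=1.0-a*.002;y=.65-b*.002
    (cx,cy),(w,h),an=cv2.minAreaRect(np.stack([x,y],-1).astype(np.float32)*1000)
    h_=H[L==k]; h_=h_[h_>.007]
    print(k,'c',int(cx),int(cy),'wh',int(w),int(h),'ang',int(an),'ztop',round(np.percentile(h_,98)*1000),C[(L==k)&(H>.007)].mean(0).astype(int))
    cv2.putText(C,str(k),(int(b.mean()),int(a.mean())),0,.5,(255,0,255),1)
f=(abs(P[:,2])<.006); print('table z',np.median(P[f,2]))
cv2.imwrite('pics/top.png',C[:,:,::-1])
E
python3 m.py
```

```text
1 c 939 332 wh 130 265 ang 2 ztop 139 [ 99 102  99]
2 c 995 376 wh 76 10 ang 90 ztop 121 [185 188 181]
6 c 876 50 wh 220 202 ang 5 ztop 65 [142 143 143]
7 c 926 -298 wh 50 152 ang 7 ztop 140 [105 100  89]
9 c 760 -579 wh 138 364 ang 90 ztop 41 [140  95  48]
11 c 896 -156 wh 68 74 ang 2 ztop 139 [101  99  72]
13 c 807 -298 wh 66 113 ang 11 ztop 103 [124 127 127]
16 c 736 401 wh 85 85 ang 12 ztop 62 [130  99  67]
17 c 674 -11 wh 123 219 ang 5 ztop 16 [ 65 129  77]
19 c 691 243 wh 47 59 ang 14 ztop 106 [63 68 53]
20 c 606 166 wh 216 48 ang 0 ztop 17 [139 119  88]
44 c 591 -174 wh 111 27 ang 8 ztop 13 [143 137 133]
47 c 561 344 wh 124 216 ang 4 ztop 16 [179 180 178]
53 c 557 -337 wh 98 108 ang 11 ztop 36 [138 113  81]
81 c 457 65 wh 82 50 ang 90 ztop 47 [145 117  95]
82 c 442 -73 wh 59 64 ang 33 ztop 52 [153 138  63]
83 c 426 -187 wh 60 53 ang 50 ztop 61 [150 120  95]
84 c 418 -520 wh 52 70 ang 28 ztop 14 [186 188 186]
85 c 404 198 wh 46 57 ang 20 ztop 107 [63 68 52]
86 c 392 -328 wh 76 64 ang 90 ztop 66 [164 148 139]
87 c 385 321 wh 54 62 ang 0 ztop 54 [163 149 143]
88 c 340 437 wh 46 56 ang 14 ztop 108 [63 69 55]
89 c 315 -518 wh 72 26 ang 90 ztop 37 [137 102  64]
table z 0.00030850384151686814
```

View pics/top.png

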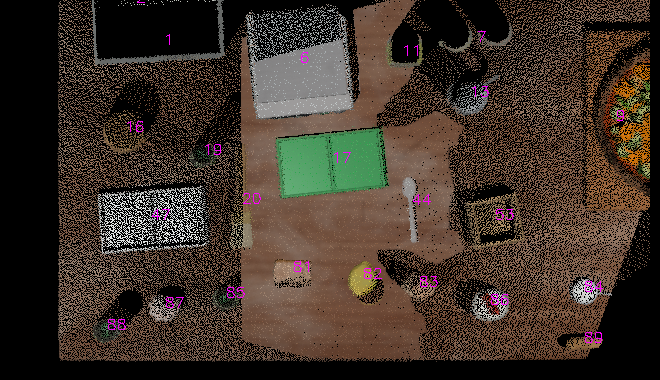

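View pics/wrist0.png

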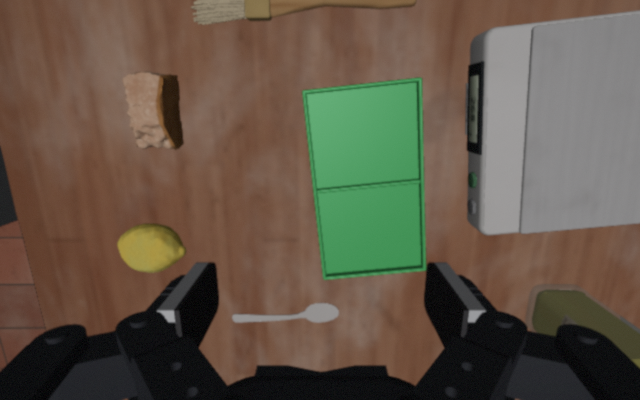

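The top map matches the given sizes. The jar to take is #85 at (404,198), 0.45 m from the base; the others are at 0.55 and 0.73 m. Next I refine yaws from the existing data.

```bash
python3 - <<'E'
from h import *
D={n:np.load(f'{n}0.npz') for n in ['scene','side','wrist']}
T={'cheese_b':(457,65),'lemon':(442,-73),'cheese_a':(426,-187),'garlic':(385,321),'jar':(404,198),'caddy':(557,-337),'green':(674,-11),'white':(561,344)}
for k,(x,y) in T.items():
    r={'caddy':75,'green':135,'white':135}.get(k,50)
    for n in D:
        W=D[n]['W'].reshape(-1,3)*1000; c=D[n]['c'].reshape(-1,3)
        m=(np.hypot(W[:,0]-x,W[:,1]-y)<r)&(W[:,2]>(90 if k=='jar' else 6))&(W[:,2]<130)
        if k=='green': m&=(c[:,1]>1.6*c[:,0])
        if k=='white': m&=(c.min(1)>120)&(W[:,2]<20)
        if k in('green','white'): m&=(W[:,2]>9)
        if k=='caddy': m&=W[:,2]>28
        if m.sum()<30: continue
        q=W[m,:2].astype(np.float32); R=cv2.minAreaRect(q); 
        print(k,n,m.sum(),'rect',[np.round(v,1) for v in R],'hullcentroid',np.round(q.mean(0)),'z',np.round(np.percentile(W[m,2],[2,98])))
E
```

```text
cheese_b scene 372 rect [array([456.2,  68.8]), array([72.8, 48.7]), np.float64(88.0)] hullcentroid [452.  77.] z [ 7. 46.]
cheese_b side 283 rect [array([457.8,  60.5]), array([73.7, 46.7]), np.float64(89.4)] hullcentroid [456.  49.] z [ 7. 45.]
cheese_b wrist 3701 rect [array([456.9,  64.7]), array([72.7, 45.8]), np.float64(87.6)] hullcentroid [466.  67.] z [ 8. 46.]
lemon scene 245 rect [array([438.5, -67.9]), array([62.5, 46.5]), np.float64(21.6)] hullcentroid [434. -63.] z [13. 51.]
lemon side 301 rect [array([443. , -84.7]), array([41.9, 66.5]), np.float64(88.4)] hullcentroid [439. -89.] z [13. 49.]
lemon wrist 2545 rect [array([444.5, -72.8]), array([50.5, 57.8]), np.float64(38.1)] hullcentroid [449. -69.] z [21. 52.]
cheese_a scene 291 rect [array([ 420.6, -182. ]), array([56.6, 64.6]), np.float64(44.4)] hullcentroid [ 425. -179.] z [ 7. 61.]
cheese_a side 386 rect [array([ 426.2, -194. ]), array([53.8, 43.7]), np.float64(50.1)] hullcentroid [ 425. -202.] z [ 7. 61.]
garlic scene 349 rect [array([378.3, 324.8]), array([66.3, 50. ]), np.float64(18.6)] hullcentroid [378. 330.] 
[... 533 characters left out ...]
.5, -343.8]), array([97.7, 97.2]), np.float64(10.5)] hullcentroid [ 557. -347.] z [28. 35.]
green scene 222 rect [array([671.9,  -8.5]), array([120.2, 212.4]), np.float64(6.0)] hullcentroid [670.  -1.] z [ 9. 16.]
green side 210 rect [array([696.5, -15.2]), array([165.7, 208.8]), np.float64(5.3)] hullcentroid [667. -41.] z [ 9. 16.]
green wrist 2751 rect [array([695.3,  -9.2]), array([159.9, 206.6]), np.float64(6.0)] hullcentroid [675.  -8.] z [10. 16.]
white scene 389 rect [array([559.9, 345.9]), array([122.8, 210.5]), np.float64(4.8)] hullcentroid [557. 359.] z [ 9. 16.]
white side 145 rect [array([562.9, 341.6]), array([119.7, 212.8]), np.float64(3.6)] hullcentroid [563. 329.] z [ 9. 15.]
```

```bash
python3 -m handwheel '[{"dx":0.325,"dy":-0.8,"dz":0.3},{"dx":0.325,"dy":-0.8,"dz":0.3},{"dx":0.325,"dy":-0.85,"dz":0.3},{"dx":0.325,"dy":-0.85,"dz":0.3},{"dx":0.325,"dy":-0.85,"dz":0.3},{"dz":0.5},{"gripper":85}]' 40; python3 - <<'E'
from h import *
# lemon yaw from earlier wrist image
z=np.load('wrist0.npz'); hsv=cv2.cvtColor(z['c'],cv2.COLOR_RGB2HSV)
m=((hsv[...,0]>20)&(hsv[...,0]<35)&(hsv[...,1]>130)).astype(np.uint8); m[:,250:]=0; m[:190]=0
c=max(cv2.findContours(m,0,1)[0],key=cv2.contourArea)
print(cv2.boundingRect(c),cv2.minAreaRect(c),cv2.fitEllipse(c))
E
```

```text
(117, 224, 69, 48) ((149.8615264892578, 247.00770568847656), (51.970550537109375, 59.04052734375), 60.255123138427734) ((150.2457275390625, 247.15060424804688), (46.37318801879883, 65.20942687988281), 91.9193115234375)invalid input
```

```bash
python3 -m handwheel '[{"gripper":85,"dx":0.325,"dy":-0.8,"dz":0.3,"wx":0,"wy":0,"wz":0},{"gripper":85,"dx":0.325,"dy":-0.8,"dz":0.3,"wx":0,"wy":0,"wz":0}]' 40
```

```text
t: 0.32
ee_pos: [0.5615, 0.0258, 0.2072]
ee_rot: [2.222, 2.219, 0.002]
wrist_force: [-0.1, 0.0, -0.7]
grip_width: 0.0849
```

```bash
python3 -m handwheel '[{"gripper":85,"dx":0.33,"dy":-0.8,"dz":0.2,"wx":0,"wy":0,"wz":0},{"gripper":85,"dx":0.33,"dy":-0.9,"dz":0.2,"wx":0,"wy":0,"wz":0},{"gripper":85,"dx":0.3,"dy":-0.9,"dz":0.2,"wx":0,"wy":0,"wz":0},{"gripper":85,"dx":0,"dy":0,"dz":0.8,"wx":0,"wy":0,"wz":0},{"gripper":85,"dx":0,"dy":0,"dz":0.9,"wx":0,"wy":0,"wz":0},{"gripper":85,"dx":0,"dy":0,"dz":0.9,"wx":0,"wy":0,"wz":0},{"gripper":85,"dx":0,"dy":0,"dz":0.6,"wx":0,"wy":0,"wz":0},{"gripper":85,"dx":0,"dy":0,"dz":0,"wx":0,"wy":0,"wz":0}]' 40
```

```text
t: 0.98
ee_pos: [0.4537, 0.0641, 0.0515]
ee_rot: [-2.218, -2.218, 0.01]
wrist_force: [0.3, -0.4, -0.0]
grip_width: 0.0852
```

```bash
python3 -m handwheel '[{"gripper":85,"dx":0,"dy":0.08,"dz":0.5,"wx":0,"wy":0,"wz":0},{"gripper":85,"dx":0,"dy":0,"dz":0.4,"wx":0,"wy":0,"wz":0},{"gripper":85,"dx":0,"dy":0,"dz":0.2,"wx":0,"wy":0,"wz":0},{"gripper":30,"dx":0,"dy":0,"dz":0,"wx":0,"wy":0,"wz":0},{"gripper":30,"dx":0,"dy":0,"dz":0,"wx":0,"wy":0,"wz":0},{"gripper":30,"dx":0,"dy":0,"dz":0,"wx":0,"wy":0,"wz":0},{"gripper":30,"dx":0,"dy":0,"dz":0,"wx":0,"wy":0,"wz":0},{"gripper":30,"dx":0,"dy":0,"dz":0,"wx":0,"wy":0,"wz":0},{"gripper":30,"dx":0,"dy":0,"dz":0,"wx":0,"wy":0,"wz":0},{"gripper":30,"dx":0,"dy":0,"dz":0,"wx":0,"wy":0,"wz":0}]' 40
```

```text
t: 1.82
ee_pos: [0.4609, 0.0645, 0.0129]
ee_rot: [2.221, 2.22, 0.002]
wrist_force: [-0.9, -0.0, 7.8]
grip_width: 0.0443
```

```bash
python3 -m handwheel '[{"gripper":30,"dx":0,"dy":0,"dz":-0.3,"wx":0,"wy":0,"wz":0},{"gripper":30,"dx":0,"dy":0,"dz":-0.7,"wx":0,"wy":0,"wz":0},{"gripper":30,"dx":0,"dy":0,"dz":-0.9,"wx":0,"wy":0,"wz":0},{"gripper":30,"dx":0,"dy":0,"dz":-0.9,"wx":0,"wy":0,"wz":0},{"gripper":30,"dx":0.3,"dy":0.1,"dz":-0.6,"wx":0,"wy":0,"wz":0},{"gripper":30,"dx":0.6,"dy":0.3,"dz":0,"wx":0,"wy":0,"wz":0},{"gripper":30,"dx":0.8,"dy":0.4,"dz":0,"wx":0,"wy":0,"wz":0},{"gripper":30,"dx":0.8,"dy":0.4,"dz":0,"wx":0,"wy":0,"wz":0},{"gripper":30,"dx":0.8,"dy":0.4,"dz":0,"wx":0,"wy":0,"wz":0},{"gripper":30,"dx":0.8,"dy":0.4,"dz":0,"wx":0,"wy":0,"wz":0}]'
```

```text
t: 2.65
ee_pos: [0.5408, 0.23, 0.1488]
ee_rot: [2.221, 2.221, 0.002]
wrist_force: [0.6, -1.3, -1.8]
grip_width: 0.0442
```

```bash
python3 -m handwheel '[{"gripper":30,"dx":0.8,"dy":0.4,"dz":0,"wx":0,"wy":0,"wz":0},{"gripper":30,"dx":0.5,"dy":0.2,"dz":0,"wx":0,"wy":0,"wz":0},{"gripper":30,"dx":0.2,"dy":0,"dz":0.2,"wx":0,"wy":0,"wz":0},{"gripper":30,"dx":0,"dy":0,"dz":0.5,"wx":0,"wy":0,"wz":0},{"gripper":30,"dx":0,"dy":0,"dz":0.5,"wx":0,"wy":0,"wz":0},{"gripper":30,"dx":0,"dy":0,"dz":0.5,"wx":0,"wy":0,"wz":0},{"gripper":30,"dx":0,"dy":0,"dz":0.3,"wx":0,"wy":0,"wz":0},{"gripper":30,"dx":0,"dy":0,"dz":0,"wx":0,"wy":0,"wz":0}]'
```

```text
t: 3.32
ee_pos: [0.5618, 0.2869, 0.0648]
ee_rot: [-2.221, -2.22, 0.008]
wrist_force: [-1.0, -1.4, -0.9]
grip_width: 0.044
```

```bash
python3 -m handwheel '[{"gripper":30,"dx":0.15,"dy":0.08,"dz":0.3,"wx":0,"wy":0,"wz":0},{"gripper":30,"dx":0,"dy":0,"dz":0.4,"wx":0,"wy":0,"wz":0},{"gripper":30,"dx":0,"dy":0,"dz":0.3,"wx":0,"wy":0,"wz":0},{"gripper":30,"dx":0,"dy":0,"dz":0.15,"wx":0,"wy":0,"wz":0},{"gripper":30,"dx":0,"dy":0,"dz":0,"wx":0,"wy":0,"wz":0},{"gripper":30,"dx":0,"dy":0,"dz":0,"wx":0,"wy":0,"wz":0}]'
```

```text
t: 3.82
ee_pos: [0.5674, 0.2944, 0.0214]
ee_rot: [-2.221, -2.221, 0.0]
wrist_force: [-0.9, 0.7, -1.1]
grip_width: 0.044
```

```bash
python3 -m handwheel '[{"gripper":30,"dx":0,"dy":-0.05,"dz":0.1,"wx":0,"wy":0,"wz":0},{"gripper":30,"dx":0,"dy":0,"dz":0,"wx":0,"wy":0,"wz":0},{"gripper":62,"dx":0,"dy":0,"dz":0,"wx":0,"wy":0,"wz":0},{"gripper":62,"dx":0,"dy":0,"dz":0,"wx":0,"wy":0,"wz":0},{"gripper":62,"dx":0,"dy":0,"dz":0,"wx":0,"wy":0,"wz":0},{"gripper":62,"dx":0,"dy":0,"dz":0,"wx":0,"wy":0,"wz":0},{"gripper":62,"dx":0,"dy":0,"dz":-0.5,"wx":0,"wy":0,"wz":0},{"gripper":62,"dx":0,"dy":0,"dz":-0.9,"wx":0,"wy":0,"wz":0},{"gripper":85,"dx":0,"dy":0,"dz":-0.9,"wx":0,"wy":0,"wz":0},{"gripper":85,"dx":0,"dy":0,"dz":-0.9,"wx":0,"wy":0,"wz":0}]'
```

```text
t: 4.65
ee_pos: [0.565, 0.2942, 0.1465]
ee_rot: [-2.221, -2.221, 0.001]
wrist_force: [0.5, 0.9, 0.1]
grip_width: 0.0833
```

```bash
python3 -m handwheel '[{"gripper":85,"dx":0,"dy":-0.7,"dz":-0.4,"wx":0,"wy":0,"wz":0},{"gripper":85,"dx":0,"dy":-0.8,"dz":-0.4,"wx":0,"wy":0,"wz":0},{"gripper":85,"dx":0,"dy":-0.8,"dz":-0.4,"wx":0,"wy":0,"wz":0},{"gripper":85,"dx":0,"dy":-0.8,"dz":-0.2,"wx":0,"wy":0,"wz":0},{"gripper":85,"dx":0,"dy":-0.8,"dz":0,"wx":0,"wy":0,"wz":0},{"gripper":85,"dx":0,"dy":-0.6,"dz":0,"wx":0,"wy":0,"wz":0},{"gripper":85,"dx":0,"dy":0,"dz":0,"wx":0,"wy":0,"wz":0},{"gripper":85,"dx":0,"dy":0,"dz":0,"wx":0,"wy":0,"wz":0}]'; python3 - <<'E'
from h import *
s=snap('wrist','wrist1'); W=cloud(s)*1000; 
print(observe()['ee_pos'])
m=(np.hypot(W[...,0]-384,W[...,1]-319)<50)&(W[...,2]>8)&(W[...,2]<75)
print(cv2.minAreaRect(W[m][:,:2].astype(np.float32)),W[m].mean(0),np.percentile(W[m][:,2],99))
m=(np.hypot(W[...,0]-565,W[...,1]-293)<50)&(W[...,2]>22)&(W[...,2]<75)
if m.sum()>50: print(cv2.minAreaRect(W[m][:,:2].astype(np.float32)),np.percentile(W[m][:,2],[50,99]))
E
```

```text
t: 5.32
ee_pos: [0.3847, 0.2946, 0.2019]
ee_rot: [2.22, 2.223, 0.001]
wrist_force: [0.5, 0.0, -0.6]
grip_width: 0.0852
[0.38589373 0.2948667  0.20189478]
((387.41668701171875, 321.6758117675781), (55.843936920166016, 56.14909744262695), 0.295827716588974) [386.56962875 324.24922822  39.76571841] 56.762771551495646
((565.8290405273438, 296.1979675292969), (72.3251953125, 46.03337478637695), 89.7531967163086) [38.327061   50.64703747]
```

View pics/wrist1.png

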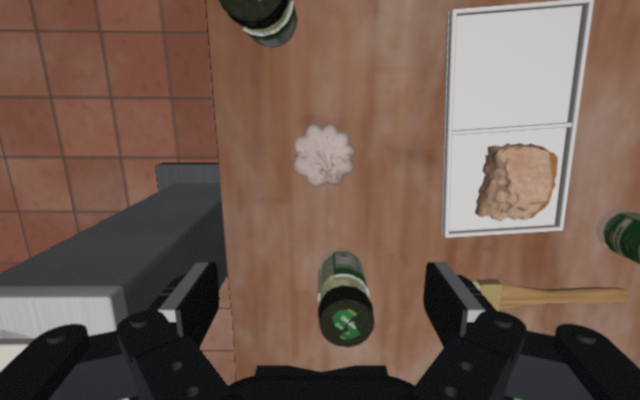

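```bash
python3 -m handwheel '[{"gripper":85,"dx":0.3,"dy":0,"dz":0.5,"wx":0,"wy":0,"wz":0},{"gripper":85,"dx":0.35,"dy":0.03,"dz":0.8,"wx":0,"wy":0,"wz":0},{"gripper":85,"dx":0,"dy":0,"dz":0.9,"wx":0,"wy":0,"wz":0},{"gripper":85,"dx":0,"dy":0,"dz":0.8,"wx":0,"wy":0,"wz":0},{"gripper":85,"dx":0,"dy":0,"dz":0.6,"wx":0,"wy":0,"wz":0},{"gripper":85,"dx":0,"dy":0,"dz":0.4,"wx":0,"wy":0,"wz":0},{"gripper":85,"dx":0,"dy":0,"dz":0.3,"wx":0,"wy":0,"wz":0},{"gripper":85,"dx":0,"dy":0,"dz":0,"wx":0,"wy":0,"wz":0},{"gripper":85,"dx":0,"dy":0,"dz":0,"wx":0,"wy":0,"wz":0}]' 30
```

```text
t: 6.12
ee_pos: [0.3872, 0.3204, 0.029]
ee_rot: [-2.222, -2.221, 0.001]
wrist_force: [0.8, 0.8, -0.6]
grip_width: 0.0849
```

```bash
python3 -m handwheel '[{"gripper":85,"dx":0,"dy":0,"dz":0.35,"wx":0,"wy":0,"wz":0},{"gripper":85,"dx":0,"dy":0,"dz":0.25,"wx":0,"wy":0,"wz":0},{"gripper":85,"dx":0,"dy":0,"dz":0,"wx":0,"wy":0,"wz":0},{"gripper":40,"dx":0,"dy":0,"dz":0,"wx":0,"wy":0,"wz":0},{"gripper":40,"dx":0,"dy":0,"dz":0,"wx":0,"wy":0,"wz":0},{"gripper":40,"dx":0,"dy":0,"dz":0,"wx":0,"wy":0,"wz":0},{"gripper":40,"dx":0,"dy":0,"dz":0,"wx":0,"wy":0,"wz":0},{"gripper":40,"dx":0,"dy":0,"dz":0,"wx":0,"wy":0,"wz":0}]'
```

```text
t: 6.78
ee_pos: [0.387, 0.3208, 0.0065]
ee_rot: [2.221, 2.221, 0.002]
wrist_force: [-1.5, -1.2, 6.1]
grip_width: 0.0547
```

```bash
python3 -m handwheel '[{"gripper":40,"dx":0,"dy":0,"dz":-0.3,"wx":0,"wy":0,"wz":0},{"gripper":40,"dx":0,"dy":0,"dz":-0.7,"wx":0,"wy":0,"wz":0},{"gripper":40,"dx":0,"dy":0,"dz":-0.9,"wx":0,"wy":0,"wz":0},{"gripper":40,"dx":0,"dy":0.2,"dz":-0.9,"wx":0,"wy":0,"wz":0},{"gripper":40,"dx":-0.2,"dy":0.4,"dz":-0.6,"wx":0,"wy":0,"wz":0},{"gripper":40,"dx":-0.4,"dy":0.6,"dz":-0.4,"wx":0,"wy":0,"wz":0},{"gripper":40,"dx":-0.6,"dy":0.6,"dz":0,"wx":0,"wy":0,"wz":0},{"gripper":40,"dx":-0.6,"dy":0.6,"dz":0,"wx":0,"wy":0,"wz":0},{"gripper":40,"dx":-0.6,"dy":0.6,"dz":0,"wx":0,"wy":0,"wz":0},{"gripper":40,"dx":-0.6,"dy":0.6,"dz":0,"wx":0,"wy":0,"wz":0}]'; python3 -m handwheel '[{"gripper":40,"dx":-0.6,"dy":0.6,"dz":0,"wx":0,"wy":0,"wz":0},{"gripper":40,"dx":-0.6,"dy":0.6,"dz":0,"wx":0,"wy":0,"wz":0},{"gripper":40,"dx":-0.6,"dy":0.6,"dz":0,"wx":0,"wy":0,"wz":0},{"gripper":40,"dx":-0.6,"dy":0.6,"dz":0,"wx":0,"wy":0,"wz":0},{"gripper":40,"dx":-0.6,"dy":0.5,"dz":0,"wx":0,"wy":0,"wz":0},{"gripper":40,"dx":-0.6,"dy":0.3,"dz":0,"wx":0,"wy":0,"wz":0},{"gripper":40,"dx":-0.3,"dy":0.2,"dz":0,"wx":0,"wy":0,"wz":0},{"gripper":40,"dx":0,"dy":0,"dz":0,"wx":0,"wy":0,"wz":0},{"gripper":40,"dx":0,"dy":0,"dz":0,"wx":0,"wy":0,"wz":0}]'
```

```text
t: 7.62
ee_pos: [0.5316, 0.1992, 0.159]
ee_rot: [2.221, 2.221, 0.002]
wrist_force: [1.0, -0.2, 0.6]
grip_width: 0.0543
t: 8.37
ee_pos: [0.6663, 0.0442, 0.1578]
ee_rot: [-2.223, -2.22, -0.0]
wrist_force: [-0.3, 0.6, -0.2]
grip_width: 0.0545
```

```bash
python3 -m handwheel '[{"gripper":40,"dx":-0.05,"dy":0,"dz":0.5,"wx":0,"wy":0,"wz":0},{"gripper":40,"dx":0,"dy":0,"dz":0.8,"wx":0,"wy":0,"wz":0},{"gripper":40,"dx":0,"dy":0,"dz":0.8,"wx":0,"wy":0,"wz":0},{"gripper":40,"dx":0,"dy":0,"dz":0.6,"wx":0,"wy":0,"wz":0},{"gripper":40,"dx":0,"dy":0,"dz":0.4,"wx":0,"wy":0,"wz":0},{"gripper":40,"dx":0,"dy":0,"dz":0.3,"wx":0,"wy":0,"wz":0},{"gripper":40,"dx":0,"dy":0,"dz":0.2,"wx":0,"wy":0,"wz":0},{"gripper":40,"dx":0,"dy":0,"dz":0,"wx":0,"wy":0,"wz":0},{"gripper":40,"dx":0,"dy":0,"dz":0,"wx":0,"wy":0,"wz":0}]'
```

```text
t: 9.12
ee_pos: [0.667, 0.0428, 0.014]
ee_rot: [2.221, 2.221, 0.001]
wrist_force: [-0.5, 0.6, 0.9]
grip_width: 0.0546
```

```bash
python3 -m handwheel '[{"gripper":40,"dx":0,"dy":0,"dz":0.07,"wx":0,"wy":0,"wz":0},{"gripper":40,"dx":0,"dy":0,"dz":0,"wx":0,"wy":0,"wz":0},{"gripper":70,"dx":0,"dy":0,"dz":0,"wx":0,"wy":0,"wz":0},{"gripper":70,"dx":0,"dy":0,"dz":0,"wx":0,"wy":0,"wz":0},{"gripper":70,"dx":0,"dy":0,"dz":0,"wx":0,"wy":0,"wz":0},{"gripper":70,"dx":0,"dy":0,"dz":-0.4,"wx":0,"wy":0,"wz":0},{"gripper":70,"dx":0,"dy":0,"dz":-0.8,"wx":0,"wy":0,"wz":0},{"gripper":70,"dx":0,"dy":0,"dz":-0.9,"wx":0,"wy":0,"wz":0},{"gripper":85,"dx":0,"dy":0,"dz":-0.9,"wx":0,"wy":0,"wz":0},{"gripper":85,"dx":0,"dy":-0.2,"dz":-0.8,"wx":0,"wy":0,"wz":0}]'; python3 -m handwheel '[{"gripper":85,"dx":-0.2,"dy":-0.7,"dz":0,"wx":0,"wy":0,"wz":0},{"gripper":85,"dx":-0.4,"dy":-0.8,"dz":0,"wx":0,"wy":0,"wz":0},{"gripper":85,"dx":-0.5,"dy":-0.8,"dz":0,"wx":0,"wy":0,"wz":0},{"gripper":85,"dx":-0.5,"dy":-0.8,"dz":0,"wx":0,"wy":0,"wz":0},{"gripper":85,"dx":-0.5,"dy":-0.8,"dz":0,"wx":0,"wy":0,"wz":0},{"gripper":85,"dx":-0.5,"dy":-0.8,"dz":0,"wx":0,"wy":0,"wz":0},{"gripper":85,"dx":-0.3,"dy":-0.7,"dz":0,"wx":0,"wy":0,"wz":0},{"gripper":85,"dx":0,"dy":0,"dz":0,"wx":0,"wy":0,"wz":0},{"gripper":85,"dx":0,"dy":0,"dz":0,"wx":0,"wy":0,"wz":0}]'; python3 - <<'E'
from h import *
s=snap('wrist','wrist2'); W=cloud(s)*1000
print(observe()['ee_pos'],observe()['joint_positions'])
for x,y in((443,-72),):
    m=(np.hypot(W[...,0]-x,W[...,1]-y)<48)&(W[...,2]>12)&(W[...,2]<75)
    if m.sum()>50: print(cv2.minAreaRect(W[m][:,:2].astype(np.float32)),W[m].mean(0),np.ptp(W[m],0),W[m].min(0),W[m].max(0))
E
```

```text
t: 9.95
ee_pos: [0.6601, 0.0424, 0.1663]
ee_rot: [2.22, 2.22, 0.004]
wrist_force: [0.4, -0.6, 0.6]
grip_width: 0.0848
t: 10.7
ee_pos: [0.4418, -0.0742, 0.1637]
ee_rot: [2.223, 2.219, 0.001]
wrist_force: [0.3, 0.1, -0.0]
grip_width: 0.0848
[ 0.44331233 -0.07394184  0.16379781] [-1.91841231e-01  2.70402157e-01  2.06042565e+00  1.81621217e-04
  8.08127169e-01 -1.90861596e-01]
((441.99285888671875, -73.97554779052734), (56.335723876953125, 56.56460189819336), 34.89170837402344) [441.73262206 -70.43725565  42.90739879] [69.87939825 50.62914911 31.40246065] [407.55199613 -99.41907135  21.59739281] [477.43139438 -48.78992224  52.99985346]
```

```bash
python3 -m handwheel '[{"gripper":85,"dx":0,"dy":0,"dz":0,"wx":0,"wy":0,"wz":0.5},{"gripper":85,"dx":0,"dy":0,"dz":0,"wx":0,"wy":0,"wz":1},{"gripper":85,"dx":0,"dy":0,"dz":0,"wx":0,"wy":0,"wz":1},{"gripper":85,"dx":0,"dy":0,"dz":0,"wx":0,"wy":0,"wz":1},{"gripper":85,"dx":0,"dy":0,"dz":0,"wx":0,"wy":0,"wz":1},{"gripper":85,"dx":0,"dy":0,"dz":0,"wx":0,"wy":0,"wz":1},{"gripper":85,"dx":0,"dy":0,"dz":0,"wx":0,"wy":0,"wz":1},{"gripper":85,"dx":0,"dy":0,"dz":0,"wx":0,"wy":0,"wz":1},{"gripper":85,"dx":0,"dy":0,"dz":0,"wx":0,"wy":0,"wz":1},{"gripper":85,"dx":0,"dy":0,"dz":0,"wx":0,"wy":0,"wz":1}]'; python3 -m handwheel '[{"gripper":85,"dx":0,"dy":0,"dz":0,"wx":0,"wy":0,"wz":1},{"gripper":85,"dx":0,"dy":0,"dz":0,"wx":0,"wy":0,"wz":1},{"gripper":85,"dx":0,"dy":0,"dz":0,"wx":0,"wy":0,"wz":1},{"gripper":85,"dx":0,"dy":0,"dz":0,"wx":0,"wy":0,"wz":1},{"gripper":85,"dx":0,"dy":0,"dz":0,"wx":0,"wy":0,"wz":1},{"gripper":85,"dx":0,"dy":0,"dz":0.8,"wx":0,"wy":0,"wz":0.5},{"gripper":85,"dx":0,"dy":0,"dz":0.9,"wx":0,"wy":0,"wz":0},{"gripper":85,"dx":0,"dy":0,"dz":0.5,"wx":0,"wy":0,"wz":0},{"gripper":85,"dx":0,"dy":0,"dz":0,"wx":0,"wy":0,"wz":0},{"gripper":85,"dx":0,"dy":0,"dz":0,"wx":0,"wy":0,"wz":0}]' 40
```

```text
t: 11.58
ee_pos: [0.4445, -0.0731, 0.1631]
ee_rot: [3.013, 0.886, 0.003]
wrist_force: [-0.4, -0.0, -0.9]
grip_width: 0.0851
t: 12.42
ee_pos: [0.4433, -0.0731, 0.0742]
ee_rot: [-3.141, -0.001, 0.002]
wrist_force: [0.8, -0.1, 0.5]
grip_width: 0.085
```

```bash
python3 -m handwheel '[{"gripper":85,"dx":0,"dy":0,"dz":0.7,"wx":0,"wy":0,"wz":0},{"gripper":85,"dx":0,"dy":0,"dz":0.6,"wx":0,"wy":0,"wz":0},{"gripper":85,"dx":0,"dy":0,"dz":0.35,"wx":0,"wy":0,"wz":0},{"gripper":85,"dx":0,"dy":0,"dz":0,"wx":0,"wy":0,"wz":0},{"gripper":35,"dx":0,"dy":0,"dz":0,"wx":0,"wy":0,"wz":0},{"gripper":35,"dx":0,"dy":0,"dz":0,"wx":0,"wy":0,"wz":0},{"gripper":35,"dx":0,"dy":0,"dz":0,"wx":0,"wy":0,"wz":0},{"gripper":35,"dx":0,"dy":0,"dz":0,"wx":0,"wy":0,"wz":0},{"gripper":35,"dx":0,"dy":0,"dz":0,"wx":0,"wy":0,"wz":0},{"gripper":35,"dx":0,"dy":0,"dz":0,"wx":0,"wy":0,"wz":0}]'
```

```text
t: 13.25
ee_pos: [0.4441, -0.0739, 0.0105]
ee_rot: [3.141, 0.0, 0.006]
wrist_force: [-1.4, -1.0, 11.3]
grip_width: 0.049
```

```bash
python3 -m handwheel '[{"gripper":35,"dx":0,"dy":0,"dz":-0.3,"wx":0,"wy":0,"wz":0},{"gripper":35,"dx":0,"dy":0,"dz":-0.6,"wx":0,"wy":0,"wz":0},{"gripper":35,"dx":0,"dy":0,"dz":-0.8,"wx":0,"wy":0,"wz":0},{"gripper":35,"dx":0.3,"dy":0,"dz":-0.6,"wx":0,"wy":0,"wz":0},{"gripper":35,"dx":0.5,"dy":0,"dz":-0.3,"wx":0,"wy":0,"wz":0},{"gripper":35,"dx":0.8,"dy":-0.1,"dz":0,"wx":0,"wy":0,"wz":0},{"gripper":35,"dx":0.8,"dy":-0.1,"dz":0,"wx":0,"wy":0,"wz":0},{"gripper":35,"dx":0.8,"dy":-0.1,"dz":0,"wx":0,"wy":0,"wz":0},{"gripper":35,"dx":0.8,"dy":-0.1,"dz":0,"wx":0,"wy":0,"wz":0},{"gripper":35,"dx":0.8,"dy":0,"dz":0,"wx":0,"wy":0,"wz":0}]'; python3 -m handwheel '[{"gripper":35,"dx":0.6,"dy":0,"dz":0,"wx":0,"wy":0,"wz":0},{"gripper":35,"dx":0.3,"dy":0,"dz":0,"wx":0,"wy":0,"wz":-0.5},{"gripper":35,"dx":0,"dy":0,"dz":0,"wx":0,"wy":0,"wz":-0.4},{"gripper":35,"dx":0,"dy":0,"dz":0,"wx":0,"wy":0,"wz":0},{"gripper":35,"dx":0,"dy":0,"dz":0,"wx":0,"wy":0,"wz":0}]'; python3 - <<'E'
from h import *
s=snap('scene','scene3')
cv2.imwrite('pics/s3c.png',cv2.resize(s['color'][80:340,180:460,::-1],(700,650))[:600])
E
```

```text
t: 14.08
ee_pos: [0.6362, -0.0569, 0.114]
ee_rot: [-3.142, -0.001, -0.002]
wrist_force: [-0.3, -0.4, -1.3]
grip_width: 0.0488
t: 14.5
ee_pos: [0.6703, -0.0575, 0.1132]
ee_rot: [3.138, 0.146, 0.0]
wrist_force: [0.1, -0.2, -1.1]
grip_width: 0.049
```

View pics/s3c.png

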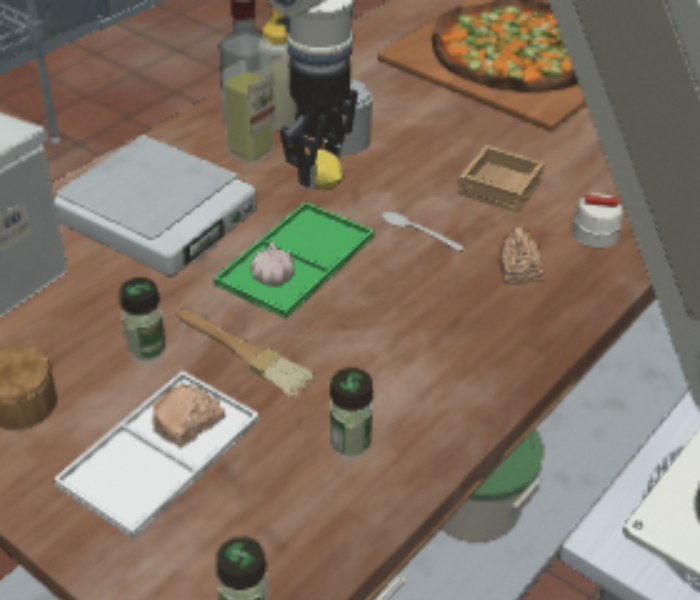

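Garlic stands upright in the bay at (270,265), the lemon is held at (325,170), and cheese_b is in the white tray. I lower the lemon.

```bash
python3 -m handwheel '[{"gripper":35,"dx":0.15,"dy":0.08,"dz":0.5,"wx":0,"wy":0,"wz":0},{"gripper":35,"dx":0,"dy":0,"dz":0.7,"wx":0,"wy":0,"wz":0},{"gripper":35,"dx":0,"dy":0,"dz":0.6,"wx":0,"wy":0,"wz":0},{"gripper":35,"dx":0,"dy":0,"dz":0.4,"wx":0,"wy":0,"wz":0},{"gripper":35,"dx":0,"dy":0,"dz":0.2,"wx":0,"wy":0,"wz":0},{"gripper":35,"dx":0,"dy":0,"dz":0,"wx":0,"wy":0,"wz":0},{"gripper":35,"dx":0,"dy":0,"dz":0,"wx":0,"wy":0,"wz":0}]'
```

```text
t: 15.13
ee_pos: [0.677, -0.0602, 0.0169]
ee_rot: [3.138, 0.147, 0.0]
wrist_force: [0.5, -0.7, -0.9]
grip_width: 0.0492
```

```bash
python3 -m handwheel '[{"gripper":35,"dx":0,"dy":0,"dz":0.06,"wx":0,"wy":0,"wz":0},{"gripper":35,"dx":0,"dy":0,"dz":0,"wx":0,"wy":0,"wz":0},{"gripper":60,"dx":0,"dy":0,"dz":0,"wx":0,"wy":0,"wz":0},{"gripper":60,"dx":0,"dy":0,"dz":0,"wx":0,"wy":0,"wz":0},{"gripper":60,"dx":0,"dy":0,"dz":0,"wx":0,"wy":0,"wz":0},{"gripper":60,"dx":0,"dy":0,"dz":-0.3,"wx":0,"wy":0,"wz":0},{"gripper":60,"dx":0,"dy":0,"dz":-0.7,"wx":0,"wy":0,"wz":0},{"gripper":60,"dx":0,"dy":0,"dz":-0.9,"wx":0,"wy":0,"wz":0},{"gripper":85,"dx":0,"dy":0,"dz":-0.9,"wx":0,"wy":0,"wz":0},{"gripper":85,"dx":-0.2,"dy":0.1,"dz":-0.9,"wx":0,"wy":0,"wz":0}]'; python3 -m handwheel '[{"gripper":85,"dx":-0.5,"dy":0.2,"dz":-0.5,"wx":0,"wy":0,"wz":0},{"gripper":85,"dx":-0.8,"dy":0.3,"dz":-0.4,"wx":0,"wy":0,"wz":0},{"gripper":85,"dx":-0.9,"dy":0.3,"dz":0,"wx":0,"wy":0,"wz":0},{"gripper":85,"dx":-0.9,"dy":0.3,"dz":0,"wx":0,"wy":0,"wz":0},{"gripper":85,"dx":-0.9,"dy":0.3,"dz":0,"wx":0,"wy":0,"wz":0},{"gripper":85,"dx":-0.9,"dy":0.3,"dz":0,"wx":0,"wy":0,"wz":0},{"gripper":85,"dx":-0.9,"dy":0.3,"dz":0,"wx":0,"wy":0,"wz":0},{"gripper":85,"dx":-0.9,"dy":0.3,"dz":0,"wx":0,"wy":0,"wz":0},{"gripper":85,"dx":0,"dy":0,"dz":0,"wx":0,"wy":0,"wz":0},{"gripper":85,"dx":0,"dy":0,"dz":0,"wx":0,"wy":0,"wz":0}]'; cat > look.py <<'E'
from h import *
import sys
x,y,lo,n=float(sys.argv[1]),float(sys.argv[2]),float(sys.argv[3]),sys.argv[4]
s=snap('wrist',n); W=cloud(s)*1000; o=observe(); print(o['ee_pos'],o['ee_rot'],o['joint_positions'])
m=((np.hypot(W[...,0]-x,W[...,1]-y)<50)&(W[...,2]>lo)&(W[...,2]<120))
q=W[m]; print(m.sum(),cv2.minAreaRect(q[:,:2].astype(np.float32)),np.percentile(q[:,2],[50,99]))
for z0 in (8,20,30,45):
    r=q[q[:,2]>z0]
    if len(r)>20: print(z0,cv2.minAreaRect(r[:,:2].astype(np.float32)),r.min(0),r.max(0))
E
python3 look.py 424 -187 6 wrist4
```

```text
t: 15.97
ee_pos: [0.6701, -0.0644, 0.1647]
ee_rot: [-3.138, -0.149, -0.003]
wrist_force: [0.1, -0.8, -0.6]
grip_width: 0.0815
t: 16.8
ee_pos: [0.4098, -0.1824, 0.1991]
ee_rot: [3.138, 0.144, 0.002]
wrist_force: [0.2, 0.4, 0.8]
grip_width: 0.0846
[ 0.41136355 -0.18228908  0.19926361] [3.13728178 0.1454464  0.00333764] [-4.43694893e-01  2.11254634e-01  2.03212532e+00  2.19604819e-04
  8.95895249e-01  1.03430947e+00]
2645 ((427.3567199707031, -189.18557739257812), (57.3221435546875, 45.53811264038086), 52.07178497314453) [44.01370158 64.04664265]
8 ((427.3567199707031, -189.18557739257812), (57.3221435546875, 45.53811264038086), 52.07178497314453) [ 396.18528833 -220.77098616    8.20697371] [ 458.60010625 -155.24928532   65.18557483]
20 ((427.23504638671875, -189.34170532226562), (56.92626953125, 45.53811264038086), 52.07178497314453) [ 399.69615275 -220.77098616   20.11944319] [ 458.60010625 -157.06725632   65.18557483]
30 ((429.164794921875, -189.2181854248047), (54.11791229248047, 44.58280944824219), 48.18388366699219) [ 403.85204523 -220.77098616   30.02105568] [ 458.60010625 -160.49850991   65.18557483]
45 ((430.6074523925781, -189.96360778808594), (37.69395446777344, 39.45341491699219), 52.07178497314453) [ 414.84511738 -216.08981316   45.01487547] [ 456.38980441 -169.77111516   65.18557483]
```

View pics/wrist4.png

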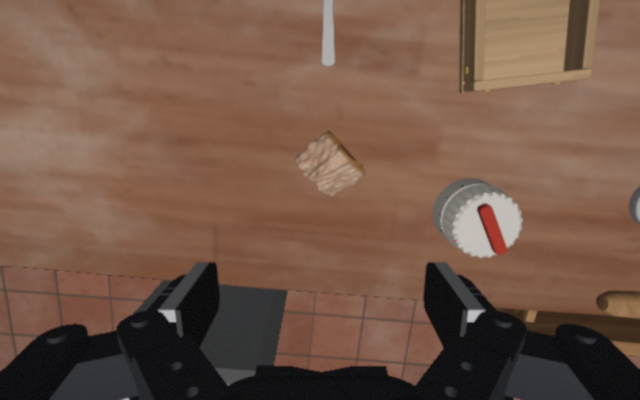

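```bash
python3 -m handwheel '[{"gripper":85,"dx":0.38,"dy":0.21,"dz":0,"wx":0,"wy":0,"wz":0},{"gripper":85,"dx":0,"dy":0,"dz":0.2,"wx":0,"wy":0,"wz":-0.8},{"gripper":85,"dx":0,"dy":0,"dz":0.3,"wx":0,"wy":0,"wz":-1},{"gripper":85,"dx":0,"dy":0,"dz":0.3,"wx":0,"wy":0,"wz":-1},{"gripper":85,"dx":0,"dy":0,"dz":0.3,"wx":0,"wy":0,"wz":-1},{"gripper":85,"dx":0,"dy":0,"dz":0.3,"wx":0,"wy":0,"wz":-1},{"gripper":85,"dx":0,"dy":0,"dz":0.3,"wx":0,"wy":0,"wz":-1},{"gripper":85,"dx":0,"dy":0,"dz":0.3,"wx":0,"wy":0,"wz":-1},{"gripper":85,"dx":0,"dy":0,"dz":0.3,"wx":0,"wy":0,"wz":-1},{"gripper":85,"dx":0,"dy":0,"dz":0.3,"wx":0,"wy":0,"wz":0}]' 45; python3 -m handwheel '[{"gripper":85,"dx":0,"dy":0,"dz":0,"wx":0,"wy":0,"wz":0},{"gripper":85,"dx":0,"dy":0,"dz":0,"wx":0,"wy":0,"wz":0}]'
```

```text
t: 17.68
ee_pos: [0.4289, -0.1884, 0.0938]
ee_rot: [2.815, 1.391, 0.002]
wrist_force: [0.3, -0.6, -1.0]
grip_width: 0.085
t: 17.85
ee_pos: [0.4279, -0.1883, 0.0939]
ee_rot: [-2.82, -1.383, 0.0]
wrist_force: [0.1, -0.4, 0.9]
grip_width: 0.085
```

```bash
python3 -m handwheel '[{"gripper":85,"dx":0,"dy":0,"dz":0.8,"wx":0,"wy":0,"wz":0},{"gripper":85,"dx":0,"dy":0,"dz":0.7,"wx":0,"wy":0,"wz":0},{"gripper":85,"dx":0,"dy":0,"dz":0.4,"wx":0,"wy":0,"wz":0},{"gripper":85,"dx":0,"dy":0,"dz":0.2,"wx":0,"wy":0,"wz":0},{"gripper":30,"dx":0,"dy":0,"dz":0,"wx":0,"wy":0,"wz":0},{"gripper":30,"dx":0,"dy":0,"dz":0,"wx":0,"wy":0,"wz":0},{"gripper":30,"dx":0,"dy":0,"dz":0,"wx":0,"wy":0,"wz":0},{"gripper":30,"dx":0,"dy":0,"dz":0,"wx":0,"wy":0,"wz":0},{"gripper":30,"dx":0,"dy":0,"dz":0,"wx":0,"wy":0,"wz":0},{"gripper":30,"dx":0,"dy":0,"dz":0,"wx":0,"wy":0,"wz":0}]'
```

```text
t: 18.68
ee_pos: [0.4277, -0.1888, 0.0118]
ee_rot: [2.82, 1.381, 0.002]
wrist_force: [-1.1, 2.0, 8.4]
grip_width: 0.044
```

```bash
python3 -m handwheel '[{"gripper":30,"dx":0,"dy":0,"dz":-0.2,"wx":0,"wy":0,"wz":0},{"gripper":30,"dx":0,"dy":0,"dz":-0.5,"wx":0,"wy":0,"wz":0},{"gripper":30,"dx":0,"dy":0,"dz":-0.8,"wx":0,"wy":0,"wz":0},{"gripper":30,"dx":0,"dy":0,"dz":-0.8,"wx":0,"wy":0,"wz":0},{"gripper":30,"dx":0,"dy":0,"dz":-0.8,"wx":0,"wy":0,"wz":0},{"gripper":30,"dx":0,"dy":0,"dz":-0.8,"wx":0,"wy":0,"wz":0},{"gripper":30,"dx":0,"dy":0,"dz":0,"wx":0,"wy":0,"wz":0},{"gripper":30,"dx":0,"dy":0,"dz":0,"wx":0,"wy":0,"wz":0}]'
```

```text
t: 19.35
ee_pos: [0.4284, -0.1894, 0.1689]
ee_rot: [2.817, 1.38, 0.006]
wrist_force: [-0.0, -0.2, -1.0]
grip_width: 0.0443
```

```bash
python3 -m handwheel '[{"gripper":30,"dx":0.3,"dy":-0.14,"dz":0,"wx":0,"wy":0,"wz":0},{"gripper":30,"dx":0.6,"dy":-0.28,"dz":0,"wx":0,"wy":0,"wz":0},{"gripper":30,"dx":0.8,"dy":-0.38,"dz":0,"wx":0,"wy":0,"wz":0},{"gripper":30,"dx":0.8,"dy":-0.38,"dz":0,"wx":0,"wy":0,"wz":0},{"gripper":30,"dx":0.8,"dy":-0.38,"dz":0,"wx":0,"wy":0,"wz":0},{"gripper":30,"dx":0.8,"dy":-0.38,"dz":0,"wx":0,"wy":0,"wz":0},{"gripper":30,"dx":0.8,"dy":-0.38,"dz":0,"wx":0,"wy":0,"wz":0},{"gripper":30,"dx":0.8,"dy":-0.38,"dz":0,"wx":0,"wy":0,"wz":0},{"gripper":30,"dx":0.8,"dy":-0.38,"dz":0,"wx":0,"wy":0,"wz":0},{"gripper":30,"dx":0.8,"dy":-0.38,"dz":0,"wx":0,"wy":0,"wz":0}]';  python3 -m handwheel '[{"gripper":30,"dx":0.8,"dy":-0.38,"dz":0,"wx":0,"wy":0,"wz":0},{"gripper":30,"dx":0.8,"dy":-0.38,"dz":0,"wx":0,"wy":0,"wz":0},{"gripper":30,"dx":0.8,"dy":-0.38,"dz":0,"wx":0,"wy":0,"wz":0},{"gripper":30,"dx":0.8,"dy":-0.38,"dz":0,"wx":0,"wy":0,"wz":0},{"gripper":30,"dx":0.8,"dy":-0.38,"dz":0,"wx":0,"wy":0,"wz":0},{"gripper":30,"dx":0.8,"dy":-0.38,"dz":0,"wx":0,"wy":0,"wz":0},{"gripper":30,"dx":0.8,"dy":-0.38,"dz":0,"wx":0,"wy":0,"wz":0},{"gripper":30,"dx":0.4,"dy":-0.2,"dz":0,"wx":0,"wy":0,"wz":0},{"gripper":30,"dx":0,"dy":0,"dz":0,"wx":0,"wy":0,"wz":0},{"gripper":30,"dx":0,"dy":0,"dz":0,"wx":0,"wy":0,"wz":0}]'
```

```text
t: 20.18
ee_pos: [0.4957, 0.1285, 0.165]
ee_rot: [-2.821, -1.382, 0.004]
wrist_force: [0.7, -0.2, -0.8]
grip_width: 0.0442
t: 21.02
ee_pos: [0.5522, 0.3868, 0.1643]
ee_rot: [2.82, 1.384, -0.004]
wrist_force: [0.4, -1.2, -0.9]
grip_width: 0.0444
```

```bash
python3 -m handwheel '[{"gripper":30,"dx":0.23,"dy":0,"dz":0.4,"wx":0,"wy":0,"wz":0},{"gripper":30,"dx":0,"dy":0,"dz":0.8,"wx":0,"wy":0,"wz":0},{"gripper":30,"dx":0,"dy":0,"dz":0.8,"wx":0,"wy":0,"wz":0},{"gripper":30,"dx":0,"dy":0,"dz":0.7,"wx":0,"wy":0,"wz":0},{"gripper":30,"dx":0,"dy":0,"dz":0.5,"wx":0,"wy":0,"wz":0},{"gripper":30,"dx":0,"dy":0,"dz":0.3,"wx":0,"wy":0,"wz":0},{"gripper":30,"dx":0,"dy":0,"dz":0.1,"wx":0,"wy":0,"wz":0},{"gripper":30,"dx":0,"dy":0,"dz":0,"wx":0,"wy":0,"wz":0},{"gripper":30,"dx":0,"dy":0,"dz":0,"wx":0,"wy":0,"wz":0}]'
```

```text
t: 21.77
ee_pos: [0.5596, 0.3938, 0.0231]
ee_rot: [-2.821, -1.381, -0.002]
wrist_force: [0.2, -0.2, -0.8]
grip_width: 0.0438
```

```bash
python3 -m handwheel '[{"gripper":30,"dx":0,"dy":0,"dz":0.17,"wx":0,"wy":0,"wz":0},{"gripper":30,"dx":0,"dy":0,"dz":0,"wx":0,"wy":0,"wz":0},{"gripper":60,"dx":0,"dy":0,"dz":0,"wx":0,"wy":0,"wz":0},{"gripper":60,"dx":0,"dy":0,"dz":0,"wx":0,"wy":0,"wz":0},{"gripper":60,"dx":0,"dy":0,"dz":0,"wx":0,"wy":0,"wz":0},{"gripper":60,"dx":0,"dy":0,"dz":-0.3,"wx":0,"wy":0,"wz":0},{"gripper":60,"dx":0,"dy":0,"dz":-0.8,"wx":0,"wy":0,"wz":0},{"gripper":60,"dx":0,"dy":0,"dz":-0.9,"wx":0,"wy":0,"wz":0},{"gripper":85,"dx":0,"dy":0,"dz":-0.9,"wx":0,"wy":0,"wz":0},{"gripper":85,"dx":0,"dy":0,"dz":-0.9,"wx":0,"wy":0,"wz":0}]'; python3 -m handwheel '[{"gripper":85,"dx":-0.5,"dy":0,"dz":-0.4,"wx":0,"wy":0,"wz":0},{"gripper":85,"dx":-0.8,"dy":0,"dz":0,"wx":0,"wy":0,"wz":0},{"gripper":85,"dx":-0.8,"dy":0,"dz":0,"wx":0,"wy":0,"wz":0},{"gripper":85,"dx":-0.8,"dy":0,"dz":0,"wx":0,"wy":0,"wz":0},{"gripper":85,"dx":-0.8,"dy":0,"dz":0,"wx":0,"wy":0,"wz":0},{"gripper":85,"dx":-0.7,"dy":0,"dz":0,"wx":0,"wy":0,"wz":0},{"gripper":85,"dx":-0.7,"dy":0,"dz":0,"wx":0,"wy":0,"wz":0},{"gripper":85,"dx":0,"dy":0,"dz":0,"wx":0,"wy":0,"wz":0},{"gripper":85,"dx":0,"dy":0,"dz":0,"wx":0,"wy":0,"wz":0}]'; python3 look.py 404.5 198 88 wrist5
```

```text
t: 22.6
ee_pos: [0.5588, 0.3938, 0.1698]
ee_rot: [-2.821, -1.382, -0.0]
wrist_force: [0.9, -0.3, -0.6]
grip_width: 0.0816
t: 23.35
ee_pos: [0.4336, 0.2321, 0.1844]
ee_rot: [-2.822, -1.381, -0.002]
wrist_force: [1.4, 0.5, -0.3]
grip_width: 0.0846
[0.43462472 0.23295982 0.18447993] [-2.82150394 -1.38128729 -0.00361119] [4.67843125e-01 2.96176595e-01 1.95565448e+00 1.17074808e-04
 8.87461209e-01 1.12804875e+00]
3331 ((405.4276428222656, 200.1510467529297), (44.98358917236328, 44.83971405029297), 18.07036590576172) [105.1488339  106.84284312]
8 ((405.4276428222656, 200.1510467529297), (44.98358917236328, 44.83971405029297), 18.07036590576172) [383.05203801 176.94507589  88.04824444] [428.44655397 222.39405642 107.81897667]
20 ((405.4276428222656, 200.1510467529297), (44.98358917236328, 44.83971405029297), 18.07036590576172) [383.05203801 176.94507589  88.04824444] [428.44655397 222.39405642 107.81897667]
30 ((405.4276428222656, 200.1510467529297), (44.98358917236328, 44.83971405029297), 18.07036590576172) [383.05203801 176.94507589  88.04824444] [428.44655397 222.39405642 107.81897667]
45 ((405.4276428222656, 200.1510467529297), (44.98358917236328, 44.83971405029297), 18.07036590576172) [383.05203801 176.94507589  88.04824444] [428.44655397 222.39405642 107.81897667]
```

View pics/wrist5.png

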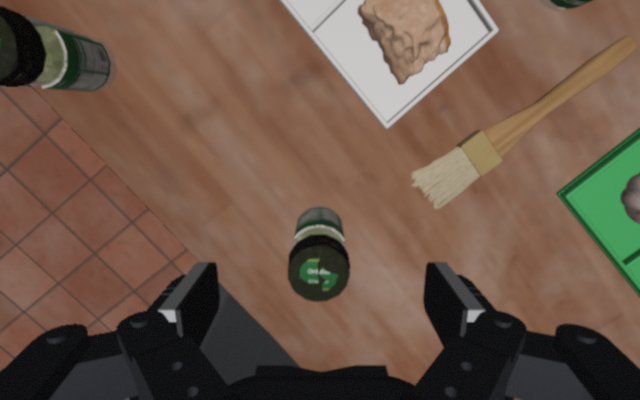

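```bash
python3 -m handwheel '[{"gripper":85,"dx":-0.6,"dy":-0.07,"dz":0,"wx":0,"wy":0,"wz":0},{"gripper":85,"dx":-0.49,"dy":0,"dz":0,"wx":0,"wy":0,"wz":0},{"gripper":85,"dx":0,"dy":0,"dz":0.3,"wx":0,"wy":0,"wz":0},{"gripper":85,"dx":0,"dy":0,"dz":0.4,"wx":0,"wy":0,"wz":0},{"gripper":85,"dx":0,"dy":0,"dz":0.4,"wx":0,"wy":0,"wz":0},{"gripper":85,"dx":0,"dy":0,"dz":0,"wx":0,"wy":0,"wz":0}]' 50
```

```text
t: 23.9
ee_pos: [0.4047, 0.2002, 0.1376]
ee_rot: [-2.821, -1.383, 0.004]
wrist_force: [-0.7, -0.2, -0.4]
grip_width: 0.0853
```

```bash
python3 -m handwheel '[{"gripper":85,"dx":0,"dy":0,"dz":0.6,"wx":0,"wy":0,"wz":0},{"gripper":85,"dx":0,"dy":0,"dz":0.7,"wx":0,"wy":0,"wz":0},{"gripper":85,"dx":0,"dy":0,"dz":0.5,"wx":0,"wy":0,"wz":0},{"gripper":85,"dx":0,"dy":0,"dz":0.2,"wx":0,"wy":0,"wz":0},{"gripper":30,"dx":0,"dy":0,"dz":0,"wx":0,"wy":0,"wz":0},{"gripper":30,"dx":0,"dy":0,"dz":0,"wx":0,"wy":0,"wz":0},{"gripper":30,"dx":0,"dy":0,"dz":0,"wx":0,"wy":0,"wz":0},{"gripper":30,"dx":0,"dy":0,"dz":0,"wx":0,"wy":0,"wz":0},{"gripper":30,"dx":0,"dy":0,"dz":0,"wx":0,"wy":0,"wz":0},{"gripper":30,"dx":0,"dy":0,"dz":0,"wx":0,"wy":0,"wz":0}]'
```

```text
t: 24.73
ee_pos: [0.4062, 0.2006, 0.0607]
ee_rot: [-2.821, -1.382, -0.005]
wrist_force: [-1.2, 0.0, 7.8]
grip_width: 0.0437
```

```bash
python3 -m handwheel '[{"gripper":30,"dx":0,"dy":0,"dz":-0.3,"wx":0,"wy":0,"wz":0},{"gripper":30,"dx":0,"dy":0,"dz":-0.7,"wx":0,"wy":0,"wz":0},{"gripper":30,"dx":0,"dy":0,"dz":-0.8,"wx":0,"wy":0,"wz":0},{"gripper":30,"dx":-0.1,"dy":0.14,"dz":-0.5,"wx":0,"wy":0,"wz":0},{"gripper":30,"dx":-0.3,"dy":0.4,"dz":-0.2,"wx":0,"wy":0,"wz":0},{"gripper":30,"dx":-0.45,"dy":0.6,"dz":0,"wx":0,"wy":0,"wz":0},{"gripper":30,"dx":-0.52,"dy":0.7,"dz":0,"wx":0,"wy":0,"wz":0},{"gripper":30,"dx":-0.52,"dy":0.7,"dz":0,"wx":0,"wy":0,"wz":0},{"gripper":30,"dx":-0.52,"dy":0.7,"dz":0,"wx":0,"wy":0,"wz":0},{"gripper":30,"dx":-0.52,"dy":0.7,"dz":0,"wx":0,"wy":0,"wz":0}]'; python3 -m handwheel '[{"gripper":30,"dx":-0.52,"dy":0.7,"dz":0,"wx":0,"wy":0,"wz":0},{"gripper":30,"dx":-0.52,"dy":0.7,"dz":0,"wx":0,"wy":0,"wz":0},{"gripper":30,"dx":-0.52,"dy":0.7,"dz":0,"wx":0,"wy":0,"wz":0},{"gripper":30,"dx":-0.52,"dy":0.7,"dz":0,"wx":0,"wy":0,"wz":0},{"gripper":30,"dx":-0.52,"dy":0.7,"dz":0,"wx":0,"wy":0,"wz":0},{"gripper":30,"dx":-0.52,"dy":0.7,"dz":0,"wx":0,"wy":0,"wz":0},{"gripper":30,"dx":-0.52,"dy":0.7,"dz":0,"wx":0,"wy":0,"wz":0},{"gripper":30,"dx":-0.52,"dy":0.7,"dz":0,"wx":0,"wy":0,"wz":0},{"gripper":30,"dx":-0.4,"dy":0.5,"dz":0,"wx":0,"wy":0,"wz":0},{"gripper":30,"dx":-0.2,"dy":0.3,"dz":0,"wx":0,"wy":0,"wz":0}]'; python3 -m handwheel '[{"gripper":30,"dx":-0.1,"dy":0.1,"dz":0,"wx":0,"wy":0,"wz":0},{"gripper":30,"dx":0,"dy":0,"dz":0,"wx":0,"wy":0,"wz":0},{"gripper":30,"dx":0,"dy":0,"dz":0,"wx":0,"wy":0,"wz":0}]'
```

```text
t: 25.57
ee_pos: [0.458, 0.0092, 0.1602]
ee_rot: [2.82, 1.382, 0.002]
wrist_force: [-0.0, 0.2, -0.8]
grip_width: 0.0437
t: 26.4
ee_pos: [0.5438, -0.2997, 0.1601]
ee_rot: [2.821, 1.378, 0.001]
wrist_force: [0.2, -0.4, -0.5]
grip_width: 0.0437
t: 26.65
ee_pos: [0.5434, -0.301, 0.1592]
ee_rot: [-2.82, -1.382, 0.001]
wrist_force: [-0.0, -0.3, -1.5]
grip_width: 0.044
```

```bash
python3 -m handwheel '[{"gripper":30,"dx":-0.3,"dy":0.5,"dz":0,"wx":0,"wy":0,"wz":0},{"gripper":30,"dx":-0.24,"dy":0.36,"dz":0,"wx":0,"wy":0,"wz":0},{"gripper":30,"dx":0,"dy":0,"dz":0.4,"wx":0,"wy":0,"wz":0},{"gripper":30,"dx":0,"dy":0,"dz":0.5,"wx":0,"wy":0,"wz":0},{"gripper":30,"dx":0,"dy":0,"dz":0.2,"wx":0,"wy":0,"wz":0},{"gripper":30,"dx":0,"dy":0,"dz":0,"wx":0,"wy":0,"wz":0}]'; python3 - <<'E'
from h import *
s=snap('side'); print(observe()['ee_pos'])
cv2.imwrite('pics/side6.png',cv2.resize(s['color'][140:340,240:500,::-1],(780,600)))
E
```

```text
t: 27.15
ee_pos: [0.5563, -0.3378, 0.1131]
ee_rot: [-2.816, -1.382, 0.004]
wrist_force: [-0.4, -0.4, -1.4]
grip_width: 0.0433
[ 0.55717677 -0.33853134  0.11445409]
```

View pics/side6.png

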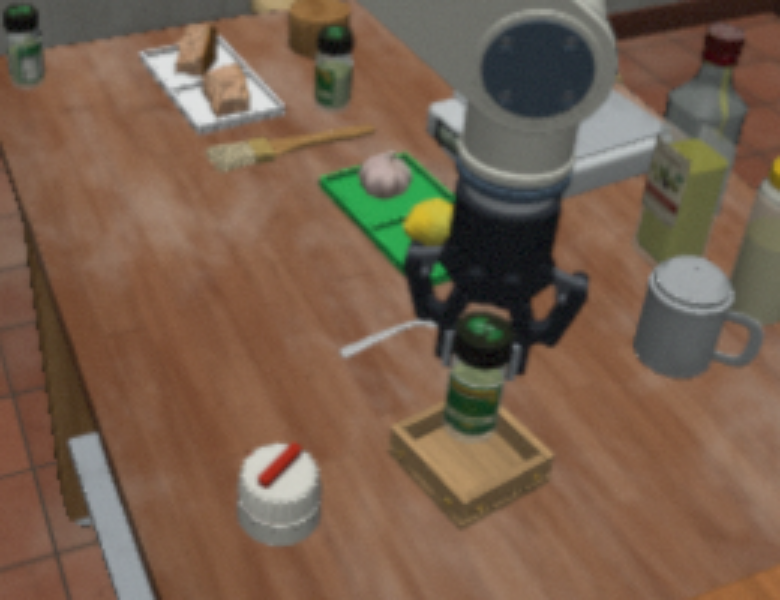

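The jar hangs upright over the caddy at (472,430), and the four other items sit in their bays. I lower and release it.

```bash
python3 -m handwheel '[{"gripper":30,"dx":0,"dy":0,"dz":0.4,"wx":0,"wy":0,"wz":0},{"gripper":30,"dx":0,"dy":0,"dz":0.4,"wx":0,"wy":0,"wz":0},{"gripper":30,"dx":0,"dy":0,"dz":0.25,"wx":0,"wy":0,"wz":0},{"gripper":30,"dx":0,"dy":0,"dz":0.05,"wx":0,"wy":0,"wz":0},{"gripper":30,"dx":0,"dy":0,"dz":0,"wx":0,"wy":0,"wz":0},{"gripper":30,"dx":0,"dy":0,"dz":0,"wx":0,"wy":0,"wz":0}]'
```

```text
t: 27.7
ee_pos: [0.5585, -0.3404, 0.0722]
ee_rot: [2.82, 1.382, 0.001]
wrist_force: [0.2, 0.2, -0.9]
grip_width: 0.0434
```

```bash
python3 -m handwheel '[{"gripper":30,"dx":0,"dy":0,"dz":0.08,"wx":0,"wy":0,"wz":0},{"gripper":30,"dx":0,"dy":0,"dz":0,"wx":0,"wy":0,"wz":0},{"gripper":30,"dx":0,"dy":0,"dz":0,"wx":0,"wy":0,"wz":0},{"gripper":75,"dx":0,"dy":0,"dz":0,"wx":0,"wy":0,"wz":0},{"gripper":75,"dx":0,"dy":0,"dz":0,"wx":0,"wy":0,"wz":0},{"gripper":75,"dx":0,"dy":0,"dz":0,"wx":0,"wy":0,"wz":0},{"gripper":75,"dx":0,"dy":0,"dz":0,"wx":0,"wy":0,"wz":0},{"gripper":75,"dx":0,"dy":0,"dz":-0.4,"wx":0,"wy":0,"wz":0},{"gripper":75,"dx":0,"dy":0,"dz":-0.7,"wx":0,"wy":0,"wz":0},{"gripper":75,"dx":0,"dy":0,"dz":-0.8,"wx":0,"wy":0,"wz":0}]'; python3 -m handwheel '[{"gripper":75,"dx":0,"dy":0,"dz":-0.9,"wx":0,"wy":0,"wz":0},{"gripper":75,"dx":0,"dy":0,"dz":-0.9,"wx":0,"wy":0,"wz":0},{"gripper":75,"dx":-0.3,"dy":-0.6,"dz":-0.5,"wx":0,"wy":0,"wz":0},{"gripper":75,"dx":-0.3,"dy":-0.8,"dz":-0.3,"wx":0,"wy":0,"wz":0},{"gripper":75,"dx":-0.3,"dy":-0.8,"dz":0,"wx":0,"wy":0,"wz":0},{"gripper":75,"dx":-0.3,"dy":-0.7,"dz":0,"wx":0,"wy":0,"wz":0},{"gripper":75,"dx":0,"dy":0,"dz":0,"wx":0,"wy":0,"wz":0},{"gripper":75,"dx":0,"dy":0,"dz":0,"wx":0,"wy":0,"wz":0}]'; python3 - <<'E'
from h import *
T={'cheese_b':(565,295,20),'lemon':(677,-60,20),'cheese_a':(559,394,20),'garlic':(667,43,20),'jar':(558,-340,60),'timer':(392,-328,8),'brush':(606,166,6)}
F={'lemon':(672,-9,5.5),'garlic':(672,-9,5.5),'cheese_a':(561,344,4.3),'cheese_b':(561,344,4.3),'jar':(557.5,-339,10)}
C=[]
for n in('scene','side'):
    s=snap(n); C.append(cloud(s).reshape(-1,3)*1000)
    cv2.imwrite(f'pics/end_{n}.png',cv2.resize(s['color'][80:340,180:460,::-1] if n=='scene' else s['color'][130:340,220:490,::-1],(640,590)))
W=np.vstack(C)
for k,(x,y,lo) in T.items():
    r=120 if k=='brush' else 50
    m=(np.hypot(W[:,0]-x,W[:,1]-y)<r)&(W[:,2]>lo)&(W[:,2]<120)
    q=W[m]; c,wh,a=cv2.minAreaRect(q[:,:2].astype(np.float32)); t=''
    if k in F:
        fx,fy,fa=F[k]; fa=np.radians(fa); d=np.array(c)-(fx,fy); t=np.round([d[0]*np.cos(fa)+d[1]*np.sin(fa),-d[0]*np.sin(fa)+d[1]*np.cos(fa)])
    print(k,np.round(c),np.round(wh),round(a),'ztop',np.percentile(q[:,2],99).round(),'tray frame',t)
E
```

```text
t: 28.53
ee_pos: [0.5566, -0.3395, 0.143]
ee_rot: [-2.818, -1.38, 0.004]
wrist_force: [0.6, -0.5, 0.4]
grip_width: 0.0751
t: 29.2
ee_pos: [0.4359, -0.3069, 0.2486]
ee_rot: [2.822, 1.381, 0.0]
wrist_force: [0.5, -1.0, 0.8]
grip_width: 0.0747
cheese_b [565. 295.] [79. 48.] 88 ztop 50.0 tray frame [  0. -49.]
lemon [672. -58.] [58. 65.] 41 ztop 55.0 tray frame [ -4. -49.]
cheese_a [558. 392.] [58. 51.] 50 ztop 66.0 tray frame [ 0. 48.]
garlic [663.  47.] [58. 55.] 19 ztop 58.0 tray frame [-4. 56.]
jar [ 555. -341.] [45. 56.] 4 ztop 115.0 tray frame [-3. -2.]
timer [ 391. -331.] [75. 66.] 89 ztop 65.0 tray frame 
brush [617. 180.] [202. 236.] 46 ztop 105.0 tray frame
```

View pics/end_side.png

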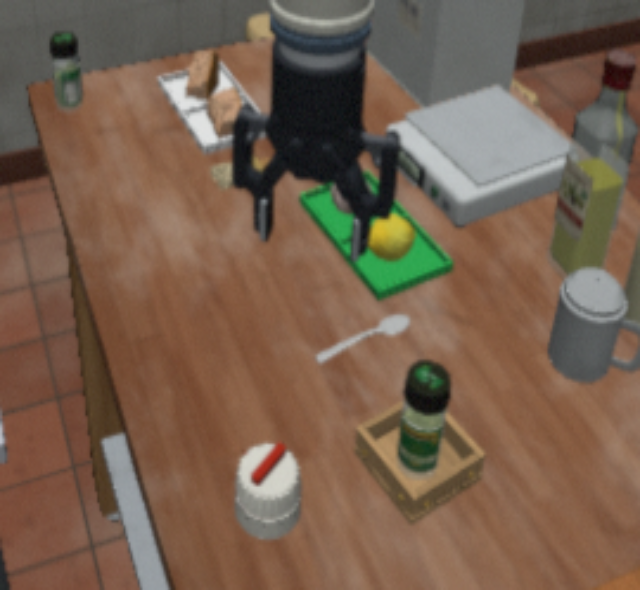

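View pics/end_scene.png

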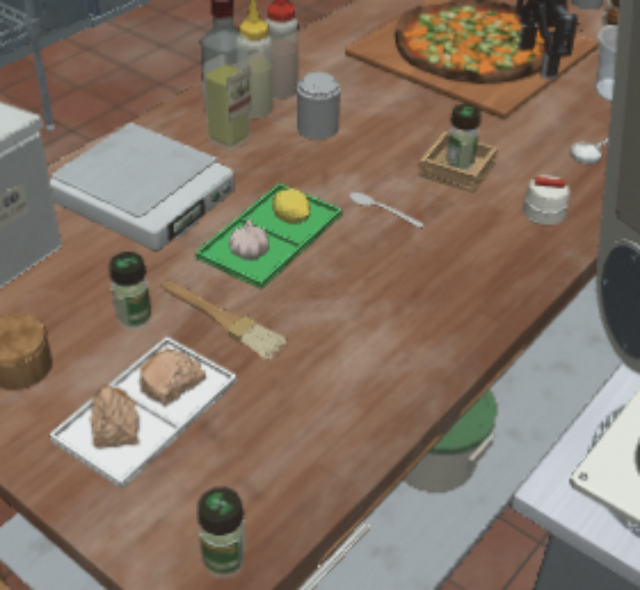

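Everything looks placed. I take one closer wrist look, since a lemon that rolled on release would keep its height and not show in these views.

```bash
python3 -m handwheel '[{"gripper":75,"dx":0.5,"dy":0.05,"dz":0,"wx":0,"wy":0,"wz":0},{"gripper":75,"dx":0.8,"dy":0.1,"dz":0,"wx":0,"wy":0,"wz":0},{"gripper":75,"dx":0.8,"dy":0.1,"dz":0,"wx":0,"wy":0,"wz":0},{"gripper":75,"dx":0.8,"dy":0.1,"dz":0,"wx":0,"wy":0,"wz":0},{"gripper":75,"dx":0.8,"dy":0.1,"dz":0,"wx":0,"wy":0,"wz":0},{"gripper":75,"dx":0.8,"dy":0.1,"dz":0,"wx":0,"wy":0,"wz":0},{"gripper":75,"dx":0.8,"dy":0.1,"dz":0,"wx":0,"wy":0,"wz":0},{"gripper":75,"dx":0.6,"dy":0,"dz":0,"wx":0,"wy":0,"wz":0},{"gripper":75,"dx":0,"dy":0,"dz":0,"wx":0,"wy":0,"wz":0},{"gripper":75,"dx":0,"dy":0,"dz":0,"wx":0,"wy":0,"wz":0}]'; python3 - <<'E'
from h import *
from scipy.spatial import cKDTree
s=snap('wrist','wrist7'); W=cloud(s).reshape(-1,3)*1000; col=s['color'].reshape(-1,3)
hsv=cv2.cvtColor(col[None],cv2.COLOR_RGB2HSV)[0]
m=(np.hypot(W[:,0]-675,W[:,1]+59)<50)&(hsv[:,0]>18)&(hsv[:,0]<35)&(hsv[:,1]>110)&(W[:,2]>15)
q=W[m]; a=np.radians(5.3); R=np.array([[np.cos(a),np.sin(a)],[-np.sin(a),np.cos(a)]])
p=np.c_[(q[:,:2]-(675,-59))@R.T,q[:,2]-4]
z=np.load('wrist0.npz'); V=z['W'].reshape(-1,3)*1000
m0=(np.hypot(V[:,0]-443,V[:,1]+73)<48)&(V[:,2]>15); o=V[m0]-(443,-73,0)
for n,g in(('before',o),('after',p)):
    print(n,len(g),'lo',g.min(0).round(),'hi',g.max(0).round(),'apex',g[g[:,2]>np.percentile(g[:,2],95)].mean(0).round(1))
# tips height: mean z near each x end
    for lo,hi in((-40,-27),(27,40)): 
        r=g[(g[:,0]>lo)&(g[:,0]<hi)]; print('  end',lo,len(r),r.mean(0).round(1) if len(r) else '')
E
```

```text
t: 30.13
ee_pos: [0.6036, -0.1354, 0.2473]
ee_rot: [-2.819, -1.386, 0.001]
wrist_force: [0.4, 0.7, 0.3]
grip_width: 0.0752
before 2543 lo [-33. -28.  15.] hi [34. 24. 53.] apex [-2.1 -2.8 51.9]
  end -40 24 [-29.6   5.6  34.2]
  end 27 162 [29.7 -3.8 29.4]
after 2905 lo [-34. -25.  26.] hi [33. 24. 53.] apex [-3.  -0.7 51.6]
  end -40 141 [-29.9   2.7  33.4]
  end 27 69 [29.6 -4.  32.7]
```

View pics/wrist7.png

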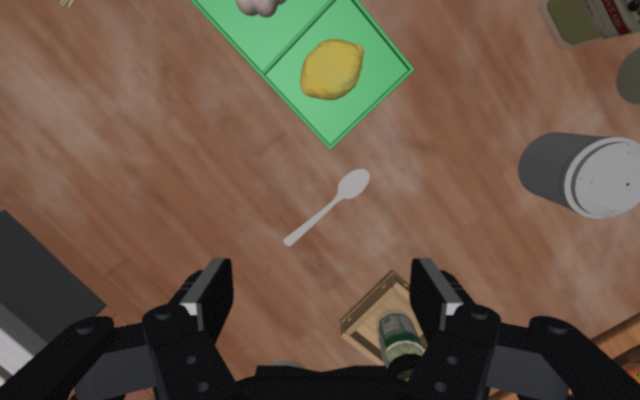

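The lemon's shape, height and tip heights match what I measured before the move, so it has not rolled or tilted. It is centred in its bay at (332,70), and I hand in.

```bash
python3 -c "
from cell import robot; print(robot.sign_off())"
```

```text
the job is handed in; nothing more can be done
None
```

I sorted all five items and handed the job in at about 30 s on the robot's clock; sign-off gave no verdict. In the green tray, the garlic is in the +y bay and the lemon in the -y bay. In the white tray, cheese_a is in the +y bay and cheese_b in the -y bay. The spice jar I took was the one nearest the base (0.45 m away), and it stands in the caddy.

My last checks:
- **Positions:** the four food items measured within about 5 mm of their bay centres, and the jar within about 4 mm of the caddy's centre.
- **Heights:** the tops agree within 3 mm with each item standing on its floor (jar 115 mm, lemon 55, garlic 58, cheeses 66 and 50).
- **Lemon:** a close look showed the same shape and tip heights as before the move, so it had not rolled.
- **Timer:** it measured within about 3 mm of where it started.
- **Pastry brush:** the final measurement failed because neighbouring objects fell inside the region I measured. I have only the pictures, where it looks unmoved, and no move went near it.

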